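# Put the stone away and shut the bench chest

## Task

Without picking anything up, close up the little wooden chest using only your fingertips: push the drawer that holds the flat polished stone slice fully home, and push the lid down until it is shut. Leave the other drawer, the one with the dark wooden bead in it, open just as it stands; do not touch the stone or the bead, raise the lid any further or disturb the things beside the chest.

Things in the scene. Friction and masses are not known exactly. Their poses are not given: they have to be found in the camera images.
- chest: low light-wood chest fixed to the bench, 150 deep (x), 220 wide (y), 79 mm high with lid shut. Origin: centre of its underside; -x is its front (toward the robot) with two drawers side by side, +y its left as the robot sees it. Drawer centre lines at y = +53 and -53 mm; a shut drawer's front is flush with the chest's front at x = -75 mm. Above them a shallow tray, rim at z = 72 mm, under the lid
- left_drawer_knob (a point): centre of the flat outer face of the left drawer's knob: steel, 16 mm diameter, standing 14 mm out from the middle of the drawer's front, 27 mm above the bench. Moves with the drawer; axes as the chest's. The drawer front is 95 mm wide, from z = 8 to 44 mm
- right_drawer_knob (a point): the same on the right drawer
- left_drawer (a joint): how far the left drawer is open, m: 0 = shut against its stop, largest 0.10; starts 0.060 to 0.085. Slides along the chest's x with about 1.2 N of friction and stays where it is left. Opened, it can be seen into from above: walls 4 mm, front 8 mm, inner floor at z = 10 mm
- right_drawer (a joint): the same for the right drawer
- lid (a joint): angle of the lid, rad: 0 = shut, 1.57 = upright; starts between 1.0 and 1.35, leaning over the tray. A friction hinge holds it at any angle; about 1 N at the free edge, pushed at right angles to the lid, moves it, and it must be pushed all the way down
- lid_hinge (a point): middle of the lid's hinge line, which runs along the chest's y on the rear edge of the rim: x = +75, y = 0, z = 72 mm in the chest's frame (fixed to the chest)
- lid_edge (a point): middle of the lid's free edge, on its outer face; moves with the lid. The lid is a flat panel, 152 mm from hinge to free edge, 222 wide, 7 thick; the hinge line lies in its inner face. The outer face is away from the robot while open, upward when shut; point z is its normal, point -x points from hinge to edge. A small steel plate, 50 mm wide, projects 6 mm beyond the edge
- stone: flat polished pink stone slice, 16 x 23 x 8 mm, lying loose in one of the two open drawers, left or right. Origin: centre of its underside
- bead: carved dark wooden spindle bead, 34 x 15 x 14 mm, lying loose in the other open drawer. Origin: centre of its underside
- bead_jar: clear jar of mixed beads with a white lid, 54 mm across, 82 mm high, loose on the bench to the right of the chest; leave it alone. Origin: centre of its underside
- tin: round aluminium tin, 66 mm across, 29 mm high, loose on the bench to the right of the chest; leave it alone. Origin: centre of its underside
- cutters: small pliers-like side cutters with black handles, 99 x 59 x 12 mm, lying loose on the bench to the left of the chest; leave them alone. Origin: centre of their underside

How it is judged:
By the outcome, as a careful person would: the job done as asked, in the order asked, and still so for the second after the job is handed in, with the robot touching nothing.
It also fails if it takes over 51 s, if anything falls off the work surface, if the arm or the gripper's body presses on something with over 40 N, if the wrist force passes 120 N, or if a joint passes its speed limit or range.

## Robot

A 7-joint arm with a two-finger parallel gripper is mounted at the origin on a cart in front of the work surface, level with it; the furniture and walls round the work are solid. World frame = base frame: x ahead of the robot, y to its left, z up, the work surface at z = 0. Lengths are in m, angles in degrees, forces in N, time in s.
With the tool pointing down it reaches from about 0.425 to 0.95 m from the base axis. Payload 4.7 kg.
Tool frame: the origin (TCP) lies where the fingers leave the gripper's body, on its centre line; the fingertips stand 70 mm ahead of it and the grasp point (between the pads) lies 51 mm ahead of it; z points along the fingers, y is the line along which they close (so a half turn about z gives the same grasp; the last joint's range is limited). The gripper opens to 87 mm and grips with 3 to 60 N. Pads are 19 mm wide; open, the fingers measure 117 mm over their backs; the gripper's body (75 mm by 190 mm) begins 51 mm behind the grasp point.
Start: joints at [-71.786, 26.849, -2.785, 87.806, 1.381, 65.374, -4.715], TCP at [0.229, 0.635, 0.292] pointing down, gripper open.
Joint ranges: [-148.3, 148.3], [-19.14, 114.17], [-79.39, 73.82], [5.75, 140.21], [-59.74, 239.74], [12.07, 113.84], [-152.46, 152.46]. Speed limits (degrees/s): [147.25, 147.25, 180, 180, 180, 180, 180].

## Interface

Orientations are given as a 3x3 rotation matrix whose columns are the frame's x, y, z axes.
In Python, from cell import read_state, cams, robot gives the robot as it stands. The module is installed in compiled form; this text tells all that it offers.
- The arm moves only by the tool servo_tool, never from a script. Its argument "deltas" is a list of rows, each a list of 7 numbers: the shift along the tool's x, y, z in m, then the turn, a rotation vector about the tool's x, y, z in rad, then the opening, from 0 (shut) to 1 (fully open). In form: [[tx, ty, tz, wx, wy, wz, fingers], ...]. A call has 1 to 5 rows; each row shifts and turns the commanded pose from where the row before left it, along the tool's axes as they then stand; what a row does not reach is not made up. A row lasts 1/8 s, in which the tool goes at most 62.5 mm and 10.7 degrees, less where a joint would pass 70% of its speed; a pose out of reach is approached as far as the arm can. A call is refused whole if a number of a shift passes 0.0625 or a number of a turn 0.188, either way. A call with a gripper value outside its range is refused whole. The fingers move at their own pace and stop on an object; the grip force is fixed at half the most. Time passes only in rows, so rows that do not move let the fingers close. It gives the time, the measured TCP pose, the force, the opening and the grip force at its end, in the units of the state.
- read_state(): the state, without advancing time (a new reading comes with each control period).
- cams.read_camera(name): name is "scene" or "top"; returns (picture, depth): 420x560x3 uint8, red, green, blue; 420x560 float32, m along the optical axis (not along the pixel's ray), 0 where there is no reading.
- cams.get_calibration(name): a dict with "camera_matrix" (3x3 intrinsics, pixels), "position" and "orientation" of the camera in the world. Camera axes: x right, y down, z forward; pixel columns grow to the right and rows downward; lengths in m; the calibration is good to about 2 mm. A picture is of the moment at which its call begins. get_calibration takes no time and is no camera call.
- robot.hand_in(): hands the job in; it is judged then, once.
The state is a dict: "time": time; "joint_pos": joint angles; "joint_vel": joint speeds; "joint_efforts": joint torques, N m; "eef_pos": TCP position; "tcp_rot": TCP orientation; "wrist_force": force on the tool from outside, world axes, zero at the start; "torque": the same for the moment, N m; "width": finger opening in m; "grip_force": force on a finger pad.
Only numpy, scipy, OpenCV 4.12 (cv2) and the standard library are available. Lean on these libraries where they do the work, as an engineer would, in place of code of your own. Each camera call takes 0.05 s, during which the arm holds its last target. There are 200 camera calls.

## Working session

There is one attempt and no reset: what is moved stays moved. The work goes in short steps, Python scripts to look and compute and a tool call to move; the robot and the scene stay as the last step left them, time stands still between calls to the robot, and variables do not carry over. Pictures are saved under pics/ and viewed, at most 10 in all, crops included, and the job is handed in when it is done.

Besides the shell and the picture viewer there is one more tool, called after "Call:" by a JSON object that holds its "fn" and its "kwargs", one argument or row to a line. servo_tool: Moves the arm, as the interface text tells. Its arguments: {"type":"object","properties":{"deltas":{"type":"array","items":{"type":"array","items":{"type":"number"}}}},"required":["deltas"]}

```bash
mkdir -p pics; python3 - <<'E'
from cell import read_state,cams,robot
import cv2,numpy as np
s=read_state();print(s['time'],s['eef_pos'],np.round(s['tcp_rot'],3).tolist())
for n in('scene','top'):
    p,d=cams.read_camera(n);np.savez(n,p=p,d=d);cv2.imwrite(f'pics/{n}0.png',p[:,:,::-1])
    c=cams.get_calibration(n);print(n,{k:np.round(v,4).tolist() for k,v in c.items()})
E
```

```text
0.0 [0.22924534 0.63438917 0.29118266] [[-0.94, 0.34, -0.001], [0.34, 0.94, -0.002], [-0.0, -0.002, -1.0]]
scene {'camera_matrix': [[390.8095, 0.0, 278.9882], [0.0, 390.8095, 210.5128], [0.0, 0.0, 1.0]], 'position': [0.2613, -0.64, 0.8229], 'orientation': [[0.9064, -0.2817, 0.3148], [-0.422, -0.6356, 0.6465], [0.018, -0.7188, -0.695]]}
top {'camera_matrix': [[415.1007, 0.0, 278.1696], [0.0, 415.1007, 211.7424], [0.0, 0.0, 1.0]], 'position': [0.4637, 0.0483, 1.0187], 'orientation': [[0.0297, -0.9843, 0.1741], [-0.9993, -0.025, 0.0295], [-0.0247, -0.1748, -0.9843]]}
```

View pics/scene0.png

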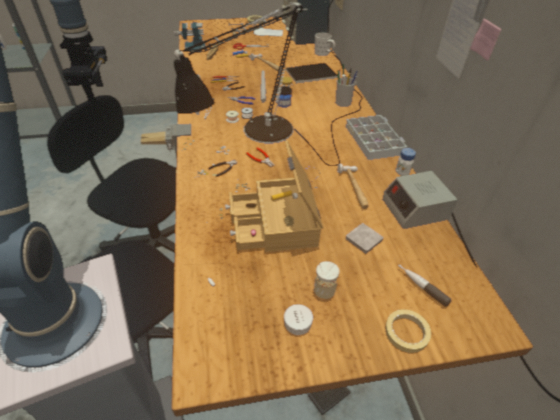

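View pics/top0.png

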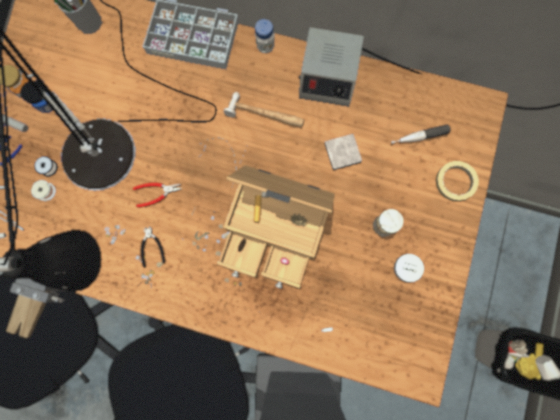

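The scene picture shows the chest around (275,215). The top picture shows the pink stone in the right drawer at (284,261), the dark bead in the left drawer at (241,245), and the lid open at the rear. I'll zoom in next.

```bash
python3 - <<'E'
import cv2,numpy as np
p=np.load('top.npz')['p'][:,:,::-1];q=np.load('scene.npz')['p'][:,:,::-1]
a=cv2.resize(p[160:295,205:345],None,fx=4.3,fy=4.3,interpolation=2)
cv2.imwrite('pics/topz.png',a)
b=cv2.resize(q[135:255,220:330],None,fx=5,fy=5,interpolation=2);cv2.imwrite('pics/scz.png',b)
E
```

```text
(no output)
```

View pics/topz.png

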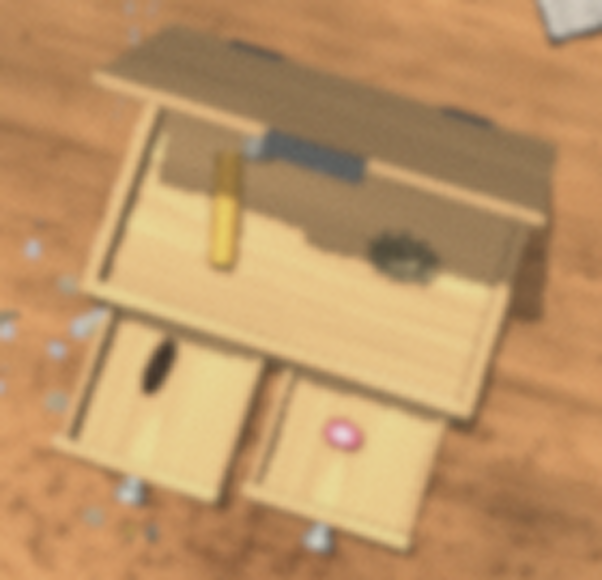

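View pics/scz.png

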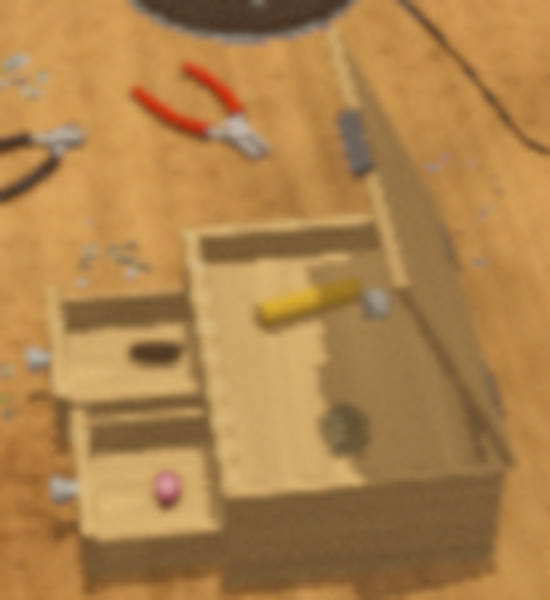

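The top zoom shows the rim's front edge running from (88,290) to (470,415). The right drawer front runs (245,490)–(408,548) with its knob at (318,545), and the lid edge runs (95,75)–(545,220). The scene zoom shows the lid leaning back past the rim, with its edge from (335,40) to (405,285).

```bash
cat > h.py <<'E'
import numpy as np
from cell import cams,read_state
C={n:cams.get_calibration(n) for n in('scene','top')}
def ray(n,u,v):
    c=C[n];d=np.array(c['orientation'])@np.linalg.inv(c['camera_matrix'])@[u,v,1];return np.array(c['position']),d
def plane(n,u,v,z):
    o,d=ray(n,u,v);return o+d*(z-o[2])/d[2]
def tri(a,b):
    (o,d),(p,e)=a,b;t=np.linalg.lstsq(np.c_[d,-e],p-o,rcond=None)[0];x,y=o+d*t[0],p+e*t[1];return (x+y)/2,np.linalg.norm(x-y)
def proj(n,P):
    c=C[n];q=(np.atleast_2d(P)-c['position'])@np.array(c['orientation']);q=q@np.array(c['camera_matrix']).T;return q[:,:2]/q[:,2:]
E
python3 - <<'E'
from h import *
T=lambda x,y,z:plane('top',x/4.3+205-.4,y/4.3+160-.4,z)
L,R=T(88,290,.072),T(470,415,.072)
ax=np.arctan2(*( (L-R)[[1,0]]))-np.pi/2; print('rim',L,R,np.linalg.norm(L-R),'yaw',np.degrees(ax))
S=lambda x,y,z:plane('scene',x/5+220-.4,y/5+135-.4,z)
LS,RS=S(187,233,.072),S(222,495,.072);print('scene rim',LS,RS,np.linalg.norm(LS-RS),np.degrees(np.arctan2(*(LS-RS)[[1,0]]))-90)
M=(L+R)/2;f=np.array([np.cos(ax),np.sin(ax),0]);l=np.array([-f[1],f[0],0]);o=M+.075*f;o[2]=0;print('origin',o)
c=lambda P:np.round(((P-o)@f*1e3,(P-o)@l*1e3,P[2]*1e3),1)
for n,q in dict(rdL=(245,490,.044),rdR=(408,548,.044),ldL=(57,442,.044),ldR=(218,500,.044),rk=(318,545,.030),lk=(130,495,.030),stone=(343,435,.018),bead=(158,367,.02)).items():print(n,c(T(*q)))
for n,q in dict(rdR=(82,540,.044),ldL=(52,295,.044),rk=(57,490,.03)).items():print('S',n,c(S(*q)))
rt=lambda x,y:ray('top',x/4.3+204.6,y/4.3+159.6);rs=lambda x,y:ray('scene',x/5+219.6,y/5+134.6)
for a,b in(((95,75),(333,35)),((545,220),(408,288))):
    X,e=tri(rt(*a),rs(*b));print('lid',c(X),X,e)
# depth points on lid
d=np.load('top.npz')['d']
for x,y in((200,90),(320,125),(450,165),(250,60),(480,150)):
    u,v=int(x/4.3+205),int(y/4.3+160);O,D=ray('top',u,v);print('dep',c(O+D*d[v,u]))
for x,y in((200,220),(150,290)):
    u,v=int(x/4.3+205),int(y/4.3+160);O,D=ray('top',u,v);print('dep tray',c(O+D*d[v,u]))
E
```

```text
rim [0.59211262 0.19820076 0.072     ] [ 0.53094368 -0.00749476  0.072     ] 0.21459796392239294 yaw -16.561221878775434
scene rim [0.5944436  0.19945969 0.072     ] [ 0.52918579 -0.00416219  0.072     ] 0.21382341041891836 -17.769887825236836
origin [0.63341683 0.07397502 0.        ]
rdL [-149.1   -5.    44. ]
rdR [-150.9  -98.    44. ]
ldL [-156.7  100.8   44. ]
ldR [-158.7    7.2   44. ]
rk [-164.7  -51.3   30. ]
lk [-171.4   55.2   30. ]
stone [-103.1  -45.4   18. ]
bead [-99.5  65.1  20. ]
S rdR [-151.8 -101.4   44. ]
S ldL [-156.3   95.3   44. ]
S rk [-162.9  -50.8   30. ]
lid [ 11.8 113.5 203. ] [0.67710005 0.17943008 0.20298432] 0.00042314235924771843
lid [  10.8 -108.4  208.6] [ 0.61289848 -0.03302959  0.20857297] 0.002755697394345267
dep [ 23.9  66.7 189.6]
dep [ 23.7   5.9 188.9]
dep [ 26.  -58.1 182.6]
dep [ 66.5  60.4 103.4]
dep [ 49.6 -69.1 134.6]
dep tray [-17.6  65.7  49.5]
dep tray [-62.8  80.2  49.8]
```

The measurements agree with the given sizes. The chest origin is about (0.633, 0.074) with yaw −17.2°. The right drawer holds the stone and is open about 75 mm, with its knob face at chest x ≈ −165. The lid is at about 1.12 rad. Next I'll check the lamp's clearance and work out the first moves.

```bash
cat >> h.py <<'E'
YAW=np.radians(-17.2);f=np.array([np.cos(YAW),np.sin(YAW),0]);l=np.array([-f[1],f[0],0]);O=np.array([.6333,.0743,0])
RT=np.c_[-f,l,[0,0,-1]]
from scipy.spatial.transform import Rotation as Ro
def go(*pts):
    "tool-frame shift to tip-centre points in chest mm (tip = TCP+70)"
    s=read_state();R=np.array(s['tcp_rot']);p=np.array(s['eef_pos'])
    q=p-O;print('t',s['time'],'tip chest mm',np.round([q@f*1e3,q@l*1e3,p[2]*1e3-70],1),'F',np.round(s['wrist_force'],1),'J',np.round(s['joint_pos'],0))
    print('rotvec tool',np.round(Ro.from_matrix(R.T@RT).as_rotvec(),3))
    for a in pts:
        t=O+f*a[0]/1e3+l*a[1]/1e3+[0,0,a[2]/1e3+.07];print(a,'world',np.round(t,3),'shift',np.round(R.T@(t-p),4));p=t
E
python3 - <<'E'
from h import *
print(proj('top',[[.229,.634,.29],[.229,.634,.22]]),proj('scene',[[.229,.634,.29],[.229,.634,.22]]))
for n,pts in(('scene',[(195,85),(205,105),(180,100),(190,50),(297,8)]),('top',[(50,265),(90,265),(30,300),(20,250)])):
    d=np.load(n+'.npz')['d']
    for u,v in pts:
        o,D=ray(n,u,v);print(n,u,v,np.round(o+D*d[v,u],3))
go((-190,-53,200),(-190,-53,18))
E
```

```text
[[-65.48147021 417.43165833]
 [-33.49295239 405.50885853]] [[88.66258159 72.62593669]
 [95.77669523 94.02441891]]
scene 195 85 [0.505 0.451 0.28 ]
scene 205 105 [0.52  0.42  0.228]
scene 180 100 [0.454 0.453 0.242]
scene 190 50 [0.714 1.387 0.007]
scene 297 8 [0.884 0.544 0.424]
top 50 265 [0.486 0.466 0.298]
top 90 265 [0.491 0.425 0.236]
top 30 300 [ 0.41   0.683 -0.01 ]
top 20 250 [0.508 0.496 0.339]
t 0.1 tip chest mm [-551.6  415.6  221.3] F [-1.2 -0.2 -0.2] J [-72.  27.  -3.  88.   1.  65.  -5.]
rotvec tool [-0.002  0.    -0.047]
(-190, -53, 200) world [0.436 0.08  0.27 ] shift [-0.383  -0.4512  0.0221]
(-190, -53, 18) world [0.436 0.08  0.088] shift [0.     0.0003 0.182 ]
```

Call:
{"fn": "servo_tool", "kwargs": {
  "deltas": [
    [0,-0.04,0,0,0,-0.047,0],
    [0,-0.04,0,0,0,0,0],
    [0,-0.04,0,0,0,0,0],
    [-0.0425,-0.037,0,0,0,0,0],
    [-0.0425,-0.037,0,0,0,0,0]
  ]
}}

```text
time: 0.72
eef_pos: [0.2517, 0.4234, 0.292]
tcp_rot: [[-0.956, 0.294, 0.0], [0.294, 0.956, -0.0], [-0.0, -0.0, -1.0]]
wrist_force: [1.3, 1.1, 0.2]
width: 0.0449
grip_force: 0.0
```

Call:
{"fn": "servo_tool", "kwargs": {
  "deltas": [
    [-0.0425,-0.037,0,0,0,0,0],
    [-0.0425,-0.037,0,0,0,0,0],
    [-0.0425,-0.037,0,0,0,0,0],
    [-0.04,-0.037,0,0,0,0,0],
    [-0.02,-0.02,0,0,0,0,0]
  ]
}}

```text
time: 1.35
eef_pos: [0.382, 0.2062, 0.2921]
tcp_rot: [[-0.954, 0.299, -0.0], [0.299, 0.954, -0.0], [-0.0, -0.0, -1.0]]
wrist_force: [0.1, 0.3, 0.6]
width: 0.0015
grip_force: 0.0
```

```bash
python3 -c "
from h import *
go((-190,-53,150),(-190,-53,18))"
```

```text
t 1.35 tip chest mm [-279.    51.7  222.1] F [0.1 0.3 0.6] J [-44.   4.  10. 119.  -1.  57.  40.]
rotvec tool [-0.     0.    -0.004]
(-190, -53, 150) world [0.436 0.08  0.22 ] shift [-0.0894 -0.1043  0.0722]
(-190, -53, 18) world [0.436 0.08  0.088] shift [0.00e+00 1.00e-04 1.32e-01]
```

Call:
{"fn": "servo_tool", "kwargs": {
  "deltas": [
    [-0.018,-0.021,0.01,0,0,0,0],
    [-0.018,-0.021,0.015,0,0,0,0],
    [-0.018,-0.021,0.015,0,0,0,0],
    [-0.018,-0.021,0.015,0,0,0,0],
    [-0.0175,-0.02,0.015,0,0,0,0]
  ]
}}

```text
time: 1.98
eef_pos: [0.4359, 0.0824, 0.2216]
tcp_rot: [[-0.955, 0.295, -0.0], [0.295, 0.955, -0.0], [0.0, -0.0, -1.0]]
wrist_force: [1.4, 0.0, -0.4]
width: 0.0003
grip_force: 0.0
```

Call:
{"fn": "servo_tool", "kwargs": {
  "deltas": [
    [0,0,0.03,0,0,0,0],
    [0,0,0.03,0,0,0,0],
    [0,0,0.03,0,0,0,0],
    [0,0,0,0,0,0,0],
    [0,0,0,0,0,0,0]
  ]
}}

```text
time: 2.6
eef_pos: [0.4363, 0.0834, 0.1329]
tcp_rot: [[-0.955, 0.295, 0.001], [0.295, 0.955, 0.0], [-0.001, 0.001, -1.0]]
wrist_force: [0.5, 0.5, 1.2]
width: 0.0003
grip_force: 0.0
```

```bash
python3 - <<'E'
from h import *
import cv2
go((-190,-53,18),(-100,-53,18))
p,_=cams.read_camera('top');q,_=cams.read_camera('scene')
cv2.imwrite('pics/m1.png',np.hstack([cv2.resize(p[190:330,205:325,::-1],(385,450),interpolation=2),cv2.resize(q[160:280,200:300,::-1],(375,450),interpolation=2)]))
E
```

```text
t 2.6 tip chest mm [-190.8  -49.5   62.9] F [0.5 0.5 1.2] J [-29.  19.  16. 128.  -9.  34.  66.]
rotvec tool [0.001 0.001 0.   ]
(-190, -53, 18) world [0.436 0.08  0.088] shift [-0.0008 -0.0035  0.0449]
(-100, -53, 18) world [0.522 0.053 0.088] shift [-0.09   -0.      0.0001]
```

View pics/m1.png

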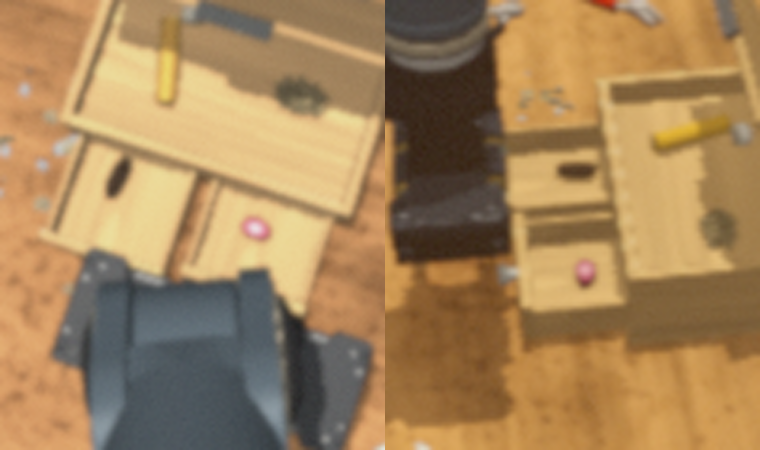

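The hand stands in front of the right drawer with its knob ahead at (510,272). The bead and stone are undisturbed. I'll lower the tool and push.

Call:
{"fn": "servo_tool", "kwargs": {
  "deltas": [
    [0,-0.0015,0.022,0,0,0,0],
    [0,-0.0015,0.021,0,0,0,0],
    [0,0,0,0,0,0,0],
    [-0.005,0,0,0,0,0,0],
    [-0.005,0,0,0,0,0,0]
  ]
}}

```text
time: 3.32
eef_pos: [0.4456, 0.0777, 0.0902]
tcp_rot: [[-0.955, 0.295, 0.002], [0.295, 0.955, 0.001], [-0.002, 0.001, -1.0]]
wrist_force: [0.0, 0.4, -0.1]
width: 0.0008
grip_force: 0.0
```

Call:
{"fn": "servo_tool", "kwargs": {
  "deltas": [
    [-0.005,0,0,0,0,0,0],
    [-0.006,0,0,0,0,0,0],
    [-0.007,0,0,0,0,0,0],
    [-0.007,0,0,0,0,0,0],
    [-0.007,0,0,0,0,0,0]
  ]
}}

```text
time: 3.95
eef_pos: [0.4756, 0.068, 0.0892]
tcp_rot: [[-0.955, 0.295, -0.0], [0.295, 0.955, 0.0], [0.0, 0.0, -1.0]]
wrist_force: [-0.9, 1.9, -0.0]
width: 0.0004
grip_force: 0.7
```

```bash
python3 -c "
from h import *
go((-100,-53,18))"
```

```text
t 3.95 tip chest mm [-148.8  -52.6   19.2] F [-0.9  1.9 -0. ] J [-24.  26.  14. 124. -12.  31.  71.]
rotvec tool [ 0. -0.  0.]
(-100, -53, 18) world [0.522 0.053 0.088] shift [-0.0488 -0.0004  0.0012]
```

Call:
{"fn": "servo_tool", "kwargs": {
  "deltas": [
    [-0.008,0,0,0,0,0,0],
    [-0.008,0,0,0,0,0,0],
    [-0.008,0,0,0,0,0,0],
    [-0.008,0,0,0,0,0,0],
    [-0.006,0,0,0,0,0,0]
  ]
}}

```text
time: 4.58
eef_pos: [0.5119, 0.0566, 0.0892]
tcp_rot: [[-0.955, 0.295, -0.0], [0.295, 0.955, -0.0], [0.0, -0.0, -1.0]]
wrist_force: [-1.6, 0.8, 0.4]
width: 0.0006
grip_force: 0.7
```

Call:
{"fn": "servo_tool", "kwargs": {
  "deltas": [
    [-0.003,0,0,0,0,0,0],
    [-0.002,0,0,0,0,0,0],
    [0,0,0,0,0,0,0]
  ]
}}

```text
time: 4.95
eef_pos: [0.5164, 0.0551, 0.0893]
tcp_rot: [[-0.955, 0.295, 0.001], [0.295, 0.955, -0.0], [-0.001, -0.0, -1.0]]
wrist_force: [-0.7, 0.1, -0.5]
width: 0.0004
grip_force: 0.1
```

Call:
{"fn": "servo_tool", "kwargs": {
  "deltas": [
    [-0.002,0,0,0,0,0,0],
    [-0.002,0,0,0,0,0,0],
    [0,0,0,0,0,0,0]
  ]
}}

```text
time: 5.32
eef_pos: [0.5202, 0.0539, 0.0893]
tcp_rot: [[-0.955, 0.296, 0.0], [0.296, 0.955, -0.0], [-0.0, -0.0, -1.0]]
wrist_force: [-0.3, 0.3, 0.6]
width: 0.0006
grip_force: 0.3
```

```bash
python3 -c "
from h import *
go((-100,-53,18))"
```

```text
t 5.325 tip chest mm [-102.   -52.9   19.3] F [-0.3  0.3  0.6] J [-21.  29.  14. 119. -12.  33.  74.]
rotvec tool [-0.  0.  0.]
(-100, -53, 18) world [0.522 0.053 0.088] shift [-0.002  -0.0001  0.0013]
```

Call:
{"fn": "servo_tool", "kwargs": {
  "deltas": [
    [-0.002,0,0,0,0,0,0],
    [-0.0015,0,0,0,0,0,0],
    [0,0,0,0,0,0,0]
  ]
}}

```text
time: 5.7
eef_pos: [0.5211, 0.0537, 0.0889]
tcp_rot: [[-0.956, 0.295, -0.006], [0.295, 0.956, 0.001], [0.006, -0.001, -1.0]]
wrist_force: [-6.9, 1.7, 5.7]
width: -0.0001
grip_force: 3.3
```

Call:
{"fn": "servo_tool", "kwargs": {
  "deltas": [
    [-0.0015,0,0,0,0,0,0],
    [-0.001,0,0,0,0,0,0],
    [0,0,0,0,0,0,0]
  ]
}}

```text
time: 6.08
eef_pos: [0.5215, 0.0536, 0.0886]
tcp_rot: [[-0.956, 0.294, -0.011], [0.294, 0.956, 0.002], [0.011, -0.002, -1.0]]
wrist_force: [-10.9, 1.7, 8.1]
width: 0.0004
grip_force: 5.5
```

The stop is reached: the force climbs to 11 N with no further travel. I'll back off, rise and look.

Call:
{"fn": "servo_tool", "kwargs": {
  "deltas": [
    [0.01,0,0,0,0,0,0],
    [0.02,0,0,0,0,0,0],
    [0.02,0,0,0,0,0,0],
    [0.01,0,-0.03,0,0,0,0],
    [0.01,0,-0.05,0,0,0,0]
  ]
}}

```text
time: 6.7
eef_pos: [0.4583, 0.0729, 0.1692]
tcp_rot: [[-0.955, 0.295, -0.001], [0.295, 0.955, -0.001], [0.001, -0.002, -1.0]]
wrist_force: [0.7, -0.2, -0.5]
width: -0.0001
grip_force: 0.0
```

Call:
{"fn": "servo_tool", "kwargs": {
  "deltas": [
    [0,0,-0.05,0,0,0,0],
    [0,0,-0.05,0,0,0,0],
    [0,0,-0.05,0,0,0,0],
    [0,0,-0.03,0,0,0,0],
    [0,0,0,0,0,0,0]
  ]
}}

```text
time: 7.32
eef_pos: [0.4604, 0.0731, 0.3518]
tcp_rot: [[-0.955, 0.296, 0.007], [0.296, 0.955, 0.002], [-0.006, 0.005, -1.0]]
wrist_force: [-0.5, 0.3, -0.3]
width: 0.0003
grip_force: 0.0
```

```bash
python3 - <<'E'
from h import *
import cv2
go((-170,60,260),(85,60,260),(60,0,195))
p,d=cams.read_camera('top');q,_=cams.read_camera('scene')
cv2.imwrite('pics/m2.png',np.hstack([cv2.resize(p[160:300,205:345,::-1],(390,390),interpolation=2),cv2.resize(q[135:255,220:330,::-1],(375,409),interpolation=2)[:390]]))
E
```

```text
t 7.325 tip chest mm [-164.8  -52.3  281.8] F [-0.5  0.3 -0.3] J [-32.   3.  19. 112.  -1.  65.  60.]
rotvec tool [0.005 0.006 0.   ]
(-170, 60, 260) world [0.489 0.182 0.33 ] shift [0.0053 0.1122 0.0223]
(85, 60, 260) world [0.732 0.106 0.33 ] shift [-0.255  -0.      0.0016]
(60, 0, 195) world [0.691 0.057 0.265] shift [ 0.0254 -0.0603  0.0646]
```

View pics/m2.png

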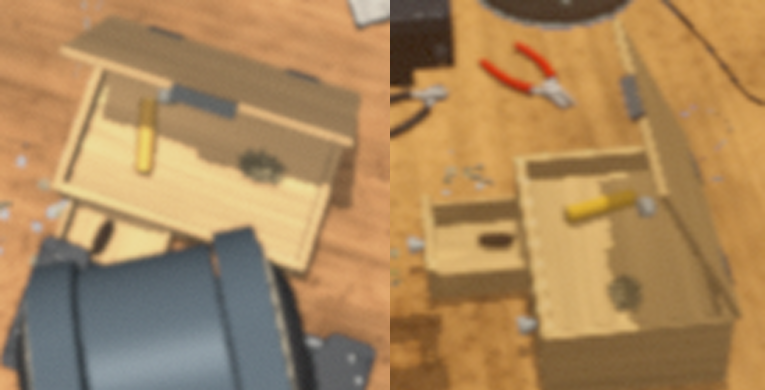

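The right drawer is now flush, with its knob at the front at (527,325). The left drawer is still open and the lid has not moved. Next I'll carry the hand over and behind the lid.

Call:
{"fn": "servo_tool", "kwargs": {
  "deltas": [
    [-0.03,0.01,0,0.005,0.006,0,0],
    [-0.045,0.01,0,0,0,0,0],
    [-0.045,0.01,0,0,0,0,0],
    [-0.045,0.01,0,0,0,0,0],
    [-0.04,0.01,0,0,0,0,0]
  ]
}}

```text
time: 8.05
eef_pos: [0.6706, 0.06, 0.3453]
tcp_rot: [[-0.955, 0.296, -0.01], [0.296, 0.955, -0.004], [0.009, -0.007, -1.0]]
wrist_force: [1.2, 0.3, 0.8]
width: 0.0006
grip_force: 0.0
```

Call:
{"fn": "servo_tool", "kwargs": {
  "deltas": [
    [-0.03,0.002,0,0,0,0,0],
    [-0.01,0,0,0,0,0,0],
    [0,0,0,0,0,0,0]
  ]
}}

```text
time: 8.43
eef_pos: [0.7079, 0.05, 0.3461]
tcp_rot: [[-0.955, 0.296, -0.01], [0.296, 0.955, -0.004], [0.008, -0.006, -1.0]]
wrist_force: [0.1, 1.2, 0.3]
width: 0.0003
grip_force: 0.0
```

```bash
python3 -c "
from h import *
go((75,0,190),(50,0,190))"
```

```text
t 8.425 tip chest mm [ 78.4  -1.2 276.1] F [0.1 1.2 0.3] J [-22.  29.  22.  79. -11.  74.  74.]
rotvec tool [-0.006 -0.008 -0.   ]
(75, 0, 190) world [0.705 0.052 0.26 ] shift [0.0027 0.0017 0.0861]
(50, 0, 190) world [0.681 0.06  0.26 ] shift [ 0.025  -0.      0.0002]
```

Call:
{"fn": "servo_tool", "kwargs": {
  "deltas": [
    [0.002,0.001,0.025,-0.006,-0.008,0,0],
    [0,0,0.03,0,0,0,0],
    [0,0,0.03,0,0,0,0],
    [0,0,0,0,0,0,0],
    [0.015,0,0,0,0,0,0]
  ]
}}

```text
time: 9.05
eef_pos: [0.6924, 0.0561, 0.2639]
tcp_rot: [[-0.955, 0.296, 0.004], [0.296, 0.955, 0.0], [-0.004, 0.001, -1.0]]
wrist_force: [-0.6, -1.4, -0.3]
width: 0.0003
grip_force: 0.0
```

Call:
{"fn": "servo_tool", "kwargs": {
  "deltas": [
    [0.01,0,0,0,0,0,0],
    [0.006,0,0,0,0,0,0],
    [0.005,0,0,0,0,0,0],
    [0.004,0,0,0,0,0,0],
    [0,0,0,0,0,0,0]
  ]
}}

```text
time: 9.68
eef_pos: [0.6683, 0.0638, 0.2627]
tcp_rot: [[-0.955, 0.295, 0.002], [0.295, 0.955, 0.0], [-0.002, 0.001, -1.0]]
wrist_force: [-0.7, -0.1, -0.6]
width: 0.0005
grip_force: 0.0
```

```bash
python3 - <<'E'
from h import *
go((37,0,188))
p=None
for a in range(64,-1,-8):
    t=np.radians(a);q=np.array([75-125*np.cos(t)+7*np.sin(t)+9.5,0,72+125*np.sin(t)+7*np.cos(t)])
    print(a,np.round(q,1), '' if p is None else np.round(q-p,1));p=q
E
```

```text
t 9.675 tip chest mm [ 36.5   0.3 192.7] F [-0.7 -0.1 -0.6] J [-24.  29.  21.  91. -11.  62.  73.]
rotvec tool [0.001 0.002 0.001]
(37, 0, 188) world [0.669 0.063 0.258] shift [-0.0005 -0.0003  0.0047]
64 [ 36.    0.  187.4] 
56 [ 20.4   0.  179.5] [-15.6   0.   -7.9]
48 [  6.1   0.  169.6] [-14.3   0.  -10. ]
40 [ -6.8   0.  157.7] [-12.8   0.  -11.9]
32 [-17.8   0.  144.2] [-11.    0.  -13.5]
24 [-26.8   0.  129.2] [ -9.    0.  -14.9]
16 [-33.7   0.  113.2] [ -6.9   0.  -16.1]
8 [-38.3   0.   96.3] [ -4.6   0.  -16.9]
0 [-40.5   0.   79. ] [ -2.2   0.  -17.3]
```

Call:
{"fn": "servo_tool", "kwargs": {
  "deltas": [
    [0.005,0,0.003,0,0,0,0],
    [0.005,0,0.004,0,0,0,0],
    [0.005,0,0.003,0,0,0,0],
    [0.005,0,0.004,0,0,0,0],
    [0.005,0,0.004,0,0,0,0]
  ]
}}

```text
time: 10.3
eef_pos: [0.6442, 0.0713, 0.2444]
tcp_rot: [[-0.955, 0.295, 0.002], [0.295, 0.955, 0.001], [-0.002, 0.001, -1.0]]
wrist_force: [0.4, 0.1, 1.8]
width: 0.0005
grip_force: 0.5
```

Call:
{"fn": "servo_tool", "kwargs": {
  "deltas": [
    [0.005,0,0.004,0,0,0,0],
    [0.0065,0,0.006,0,0,0,0],
    [0.0065,0,0.006,0,0,0,0],
    [0.0055,0,0.007,0,0,0,0],
    [0.0055,0,0.007,0,0,0,0]
  ]
}}

```text
time: 10.92
eef_pos: [0.6164, 0.0798, 0.2139]
tcp_rot: [[-0.955, 0.295, 0.002], [0.295, 0.955, 0.0], [-0.002, 0.001, -1.0]]
wrist_force: [0.4, 0.3, 1.1]
width: 0.0002
grip_force: 0.4
```

```bash
python3 -c "
from h import *
go((-26.8,0,129.2))"
```

```text
t 10.925 tip chest mm [-17.8   0.3 143.9] F [0.4 0.3 1.1] J [-26.  27.  20. 101. -11.  54.  72.]
rotvec tool [0.001 0.002 0.   ]
(-26.8, 0, 129.2) world [0.608 0.082 0.199] shift [ 0.009  -0.0003  0.0147]
```

Call:
{"fn": "servo_tool", "kwargs": {
  "deltas": [
    [0.0045,0,0.0075,0,0,0,0],
    [0.0045,0,0.0075,0,0,0,0],
    [0.0035,0,0.008,0,0,0,0],
    [0.0035,0,0.008,0,0,0,0],
    [0.002,0,0.008,0,0,0,0]
  ]
}}

```text
time: 11.55
eef_pos: [0.5995, 0.0851, 0.1749]
tcp_rot: [[-0.955, 0.295, 0.002], [0.295, 0.955, 0.0], [-0.002, 0.001, -1.0]]
wrist_force: [-1.3, 0.0, 1.4]
width: 0.0003
grip_force: 0.4
```

Call:
{"fn": "servo_tool", "kwargs": {
  "deltas": [
    [0.002,0,0.008,0,0,0,0],
    [0.001,0,0.006,0,0,0,0],
    [0.001,0,0.005,0,0,0,0],
    [0,0,0.003,0,0,0,0],
    [0,0,0,0,0,0,0]
  ]
}}

```text
time: 12.18
eef_pos: [0.596, 0.0862, 0.1533]
tcp_rot: [[-0.955, 0.295, 0.002], [0.295, 0.955, 0.0], [-0.002, 0.001, -1.0]]
wrist_force: [0.5, 0.6, 0.5]
width: 0.0007
grip_force: 0.0
```

```bash
python3 -c "
from h import *
go((-40.5,0,79))"
```

```text
t 12.175 tip chest mm [-39.2   0.3  83.3] F [0.5 0.6 0.5] J [-26.  30.  19. 106. -13.  46.  72.]
rotvec tool [0.001 0.002 0.   ]
(-40.5, 0, 79) world [0.595 0.086 0.149] shift [ 0.0013 -0.0003  0.0043]
```

Call:
{"fn": "servo_tool", "kwargs": {
  "deltas": [
    [0,0,0.002,0,0,0,0],
    [0,0,0.002,0,0,0,0],
    [0,0,0,0,0,0,0]
  ]
}}

```text
time: 12.55
eef_pos: [0.596, 0.0862, 0.1494]
tcp_rot: [[-0.955, 0.295, 0.002], [0.295, 0.955, 0.0], [-0.002, 0.001, -1.0]]
wrist_force: [-0.3, -0.8, 0.4]
width: 0.0002
grip_force: 0.0
```

Call:
{"fn": "servo_tool", "kwargs": {
  "deltas": [
    [0,0,0.0015,0,0,0,0],
    [0,0,0.001,0,0,0,0],
    [0,0,0,0,0,0,0]
  ]
}}

```text
time: 12.92
eef_pos: [0.5962, 0.0861, 0.149]
tcp_rot: [[-0.955, 0.295, 0.002], [0.295, 0.955, 0.001], [-0.002, 0.002, -1.0]]
wrist_force: [-4.0, -0.9, 12.9]
width: 0.0004
grip_force: 6.4
```

The lid has reached its stop at z = 79 mm with 13 N. I'll lift off and check.

Call:
{"fn": "servo_tool", "kwargs": {
  "deltas": [
    [0,0,-0.01,0,0,0,0],
    [0,0,-0.04,0,0,0,0],
    [0,0,-0.05,0,0,0,0],
    [0.03,-0.03,-0.05,0,0,0,0],
    [0.04,-0.04,-0.05,0,0,0,0]
  ]
}}

```text
time: 13.55
eef_pos: [0.5181, 0.0451, 0.3377]
tcp_rot: [[-0.956, 0.295, 0.004], [0.295, 0.956, 0.0], [-0.004, 0.001, -1.0]]
wrist_force: [-0.6, -0.2, 1.3]
width: 0.0005
grip_force: 0.0
```

Call:
{"fn": "servo_tool", "kwargs": {
  "deltas": [
    [0.04,-0.04,-0.02,0,0,0,0],
    [0.04,-0.04,0,0,0,0,0],
    [0.03,-0.04,0,0,0,0,0],
    [0,0,0,0,0,0,0],
    [0,0,0,0,0,0,0]
  ]
}}

```text
time: 14.18
eef_pos: [0.3784, -0.0365, 0.356]
tcp_rot: [[-0.955, 0.295, 0.004], [0.295, 0.955, 0.001], [-0.003, 0.002, -1.0]]
wrist_force: [0.2, -0.5, 0.2]
width: 0.0004
grip_force: 0.0
```

```bash
python3 - <<'E'
from h import *
import cv2
go()
p,d=cams.read_camera('top');q,e=cams.read_camera('scene')
cv2.imwrite('pics/m3.png',np.hstack([cv2.resize(p[160:300,205:345,::-1],(390,390),interpolation=2),cv2.resize(q[135:255,220:330,::-1],(375,409),interpolation=2)[:390]]))
w=lambda x,y,z:O+f*x+l*y+[0,0,z]
for n,D in(('top',d),('scene',e)):
  for a in((-60,0),(-60,90),(-60,-90),(0,50),(50,50)):
    u,v=np.round(proj(n,w(a[0]/1e3,a[1]/1e3,.079))[0]).astype(int);o,r=ray(n,u,v);print(n,a,np.round((o+r*D[v,u])[2]*1e3,1))
E
```

```text
t 14.175 tip chest mm [-210.8 -181.2  286. ] F [ 0.2 -0.5  0.2] J [-28.  -7.  25. 120.   3.  66.  68.]
rotvec tool [0.002 0.003 0.001]
top (-60, 0) 80.3
top (-60, 90) 80.8
top (-60, -90) 80.1
top (0, 50) 84.4
top (50, 50) 78.1
scene (-60, 0) 78.6
scene (-60, 90) 79.4
scene (-60, -90) 79.1
scene (0, 50) 81.8
scene (50, 50) 81.0
```

View pics/m3.png

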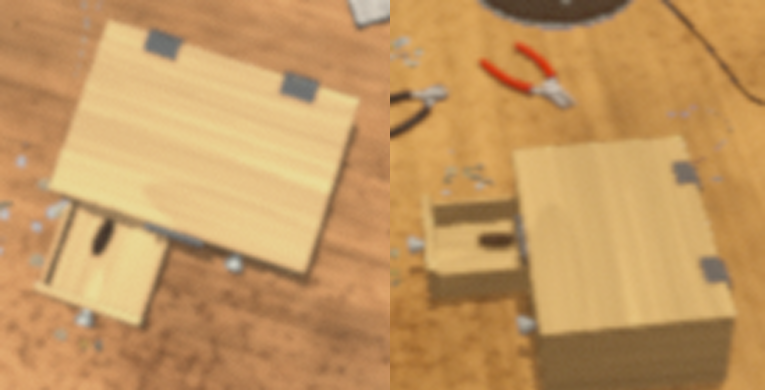

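The lid lies flat, at about 79–80 mm along its front edge. The right drawer is home, with only its knob showing at (233,263). The left drawer is still open with the bead inside.

```bash
python3 -c "
from cell import robot
print(robot.hand_in())"
```

```text
the job is handed in; nothing more can be done
None
```

I pushed the right drawer, with the stone in it, in until it stopped, then pressed the lid shut. The left drawer with the bead is still open as it was, and I handed the job in at about 14 s.

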